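# Set the handpiece drive unit to its third range

## Robot

A 7-joint arm with a two-finger parallel gripper is mounted at the origin on a cart in front of the work surface, level with it; the furniture and walls round the work are solid. World frame = base frame: x ahead of the robot, y to its left, z up, the work surface at z = 0. Lengths are in m, angles in rad, forces in N, time in s.
With the tool pointing down it reaches from about 0.4 to 0.85 m from the base axis. Payload 4.5 kg.
Tool frame: the origin (TCP) lies between the finger pads; the fingertips stand 11 mm ahead of it and the grasp point (between the pads) lies 8 mm behind it (r.nose_length is the distance from the TCP to the fingertips, in m); z points along the fingers, y is the line along which they close (so a half turn about z gives the same grasp; the last joint's range is limited). The gripper opens to 88 mm and grips with 3 to 60 N. Pads are 18 mm wide; open, the fingers measure 123 mm over their backs; the gripper's body (75 mm by 187 mm) begins 45 mm behind the grasp point.
Start: joints at [1.382, 0.689, -0.195, 1.565, 0.157, 0.902, -0.215], TCP at [0.138, -0.61, 0.25] pointing down, gripper open.
Joint ranges: [-3.01, 3.01], [-0.46, 2.08], [-1.47, 1.51], [0.13, 2.56], [-1, 4.14], [0.04, 2.09], [-2.66, 2.66]. Speed limits (rad/s): [2.57, 2.57, 3.14, 3.14, 3.14, 3.14, 3.14].

## Interface

Orientations are given as a unit quaternion [x, y, z, w].
In Python, from plant import get_state, snapshot, camera_model, r gives the robot as it stands.
- The arm moves only by the shell command python3 -m inch 'ROWS' [FORCE]. ROWS is text: rows parted by semicolons, each of 7 numbers parted by spaces: the opening, from -1 (shut) to 1 (fully open), then the shift along the tool's x, y, z in m, then the turn, a rotation vector about the tool's x, y, z in rad. A call has 1 to 20 rows; each row shifts and turns the commanded pose from where the row before left it, along the tool's axes as they then stand; what a row does not reach is not made up. A row lasts 1/12 s, in which the tool goes at most 41.7 mm and 7.16 degrees, less where a joint would pass 70% of its speed; a pose out of reach is approached as far as the arm can. A call is refused whole if a number of a shift passes 0.0417 or a number of a turn 0.125, either way. A call with a gripper value outside its range is refused whole. The fingers move at their own pace and stop on an object; FORCE is the grip in N (left out, the last holds). Time passes only in rows, so rows that do not move let the fingers close. It gives the time, the measured TCP pose, the force, the opening and the grip force at its end, in the units of the state.
- get_state(): the state, without advancing time (a new reading comes with each control period).
- snapshot(name): name is "scene" or "side" or "wrist"; returns (picture, depth): 384x512x3 uint8, red, green, blue; 384x512 float32, m along the optical axis (not along the pixel's ray), 0 where there is no reading.
- camera_model(name): a dict with "intrinsics" (3x3 intrinsics, pixels), "view" (4x4, takes a point from world to camera coordinates). Camera axes: x right, y down, z forward; pixel columns grow to the right and rows downward; lengths in m; the calibration is good to about 2 mm. The wrist camera is an equidistant fisheye: a pixel r from the principal point sees the ray r / f radians off the axis. A picture is of the moment at which its call begins: read the wrist's pose just before it. camera_model takes no time and is no camera call; for the wrist camera it gives the pose at the moment of the call.
- r.finish_job(): hands the job in; it is judged then, once.
The state is a dict: "clock": time; "q": joint angles; "qd": joint speeds; "joint_torque": joint torques, N m; "tool_pos": TCP position; "eef_rot": TCP orientation; "contact_force": force on the tool from outside, world axes, zero at the start; "moment": the same for the moment, N m; "opening": opening from 0.0 (shut) to 1.0 (fully open); "finger_force": force on a finger pad.
Only numpy, scipy, OpenCV 4.12 (cv2) and the standard library are available. Lean on these libraries where they do the work, as an engineer would, in place of code of your own. Each camera call takes 0.05 s, during which the arm holds its last target. There are 200 camera calls.

## Task

Set the white handpiece drive unit to its third range: with the outside of the fingers push the black-knobbed selector lever through the H-shaped gate, from the left lane across to the right lane and then forward, away from the robot, until it is fully home in the slot marked with three red dots. Only push the knob, do not take it between the fingers; leave the vials, cup, pot, timer and handpiece round the unit where they are, and finish with the hand clear.

Things in the scene. Friction and masses are not known exactly. Their poses are not given: they have to be found in the camera images.
- drive_unit: white handpiece drive unit, a box fixed to the table: 140 mm deep (x), 124 mm wide (y), 85 mm high. Origin: centre of its underside; x points to its rear (away from the side with the two round sockets), y to its left, z up. In its grey metal top plate is an H-shaped gate for the black-knobbed selector lever
- gate (a point): centre of the gate, on the plate's top face (z = 85 mm; plate 8 mm thick; the unit's axes). Left and right lanes along x at y = +20 and -20 mm, 15 mm wide, from x = -27 to +27; crossway at x = 0, 20 mm wide, joins them. Dots number the slots: 1 far left (+x), 2 near left, 3 (three red dots) far right (+x), 4 near right
- across (a joint): sideways lean of the lever, rad, about the unit's x axis through its pivot, which is 15 mm above the table on the unit's z axis: about -0.29 in the left lane, 0 upright, about +0.29 in the right lane (slack about 0.015 either way); positive leans to the unit's right (-y)
- fore (a joint): fore-and-aft lean of the lever, rad, pivot as for across; positive leans along the unit's +x. It passes sideways while within about 0.07 of 0 (the crossway); about +0.29 is fully home at the far end of a lane, -0.29 at the near end. Friction alone holds the lever where it is left, no spring or detent; about 1 N at the knob moves it
- knob (a point): centre of the black ball knob, 30 mm across, on a steel stick 10 mm thick; 140 mm from the pivot, so 155 mm above the table when upright, about 144 mm when home in a slot. In the unit's frame it is at x = 140 sin(fore), y = -140 sin(across) cos(fore) mm
- slot3_home (a point): fixed point of the drive unit: where the knob's centre is when the lever is fully home in slot 3 (x = +40, y = -38, z = 144 mm in the unit's frame)
- vial_1: small brown vial with a blue stopper, 26 mm across, 42 mm tall; loose, to be left alone; origin at the centre of its underside
- gallipot_1: small open steel cup, 64 mm across, 36 mm tall; loose, to be left alone; origin at the centre of its underside
- timer: white table timer, 62 x 62 x 21 mm; loose, to be left alone; origin at the centre of its underside
- vial_3: small clear vial with a yellow stopper, 30 mm across, 54 mm tall; loose, to be left alone; origin at the centre of its underside
- cream_pot_1: pale grey lidded cream pot, 71 mm across, 30 mm tall; loose, to be left alone; origin at the centre of its underside
- handpiece_blue: slim white handpiece with a blue ring, 148 mm long, 21 mm thick, lying on the table in front of the drive unit; loose, to be left alone; origin at the centre of its underside
- vial_2: small brown vial with a red stopper, 26 mm across, 42 mm tall; loose, to be left alone; origin at the centre of its underside

How it is judged:
By the outcome, as a careful person would: the job done as asked, in the order asked, and still so for the second after the job is handed in, with the robot touching nothing.
It also fails if it takes over 58 s, if anything falls off the work surface, if the arm or the gripper's body presses on something with over 40 N, if the wrist force passes 120 N, or if a joint passes its speed limit or range.

## Working session

There is one attempt and no reset: what is moved stays moved. The work goes in short steps, Python scripts to look and compute and a shell command to move; the robot and the scene stay as the last step left them, time stands still between calls to the robot, and variables do not carry over. Pictures are saved under pics/ and viewed, at most 10 in all, crops included, and the job is handed in when it is done.

```bash
ls; mkdir -p pics; python3 - <<'E'
from plant import *
import cv2,numpy as np
s=get_state();print(s['clock'],s['tool_pos'],s['eef_rot'],s['opening'],r.nose_length)
for n in("scene","side"):
    p,d=snapshot(n);cv2.imwrite(f"pics/{n}0.png",p[:,:,::-1]);np.save(f"pics/{n}0.npy",d)
    m=camera_model(n);print(n,m['intrinsics'],m['view'])
E
```

```text
pics
0.0 [ 0.13790876 -0.60898608  0.24892549] [ 9.93794827e-01  1.11225163e-01 -1.80564550e-04 -8.78664492e-04] 1.0031345223837111 0.011
scene [[393.57818709   0.         255.58115893]
 [  0.         393.57818709 186.63990401]
 [  0.           0.           1.        ]] [[ 0.59890149 -0.80060693 -0.0185887  -0.39768705]
 [-0.52088944 -0.37181547 -0.76839277  0.30479811]
 [ 0.60826901  0.46987423 -0.63970854  0.68200143]
 [ 0.          0.          0.          1.        ]]
side [[464.9270659    0.         248.18097768]
 [  0.         464.9270659  183.08169402]
 [  0.           0.           1.        ]] [[-0.99419437 -0.10698747  0.0114558   0.48884477]
 [-0.06191822  0.48178777 -0.87409763  0.19901987]
 [ 0.08799823 -0.86973227 -0.48561517  0.78683612]
 [ 0.          0.          0.          1.        ]]
```

View pics/scene0.png

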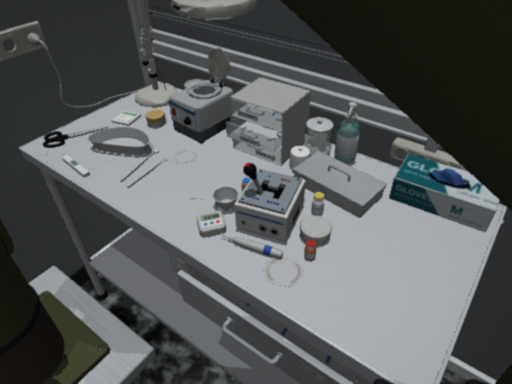

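View pics/side0.png

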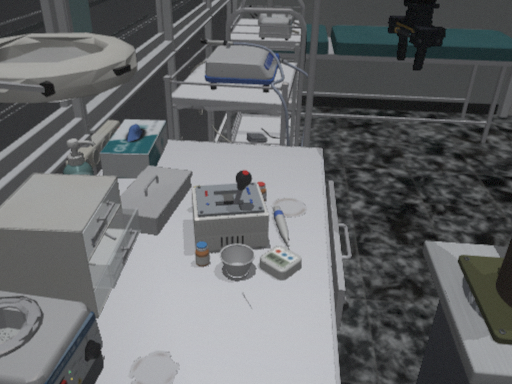

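The scene view shows the unit near (270,200) with the knob at (250,171). In the side view the knob is at (244,178) and the plate at (228,198). I'll enlarge both.

```bash
python3 - <<'E'
import cv2,numpy as np
a=cv2.imread("pics/scene0.png")[150:260,190:340];b=cv2.imread("pics/side0.png")[160:270,170:320]
f=lambda i:cv2.convertScaleAbs(cv2.resize(i,(750,550),interpolation=cv2.INTER_CUBIC),alpha=1.3,beta=10)
cv2.imwrite("pics/c1.png",f(a));cv2.imwrite("pics/c2.png",f(b))
E
```

```text
(no output)
```

View pics/c1.png

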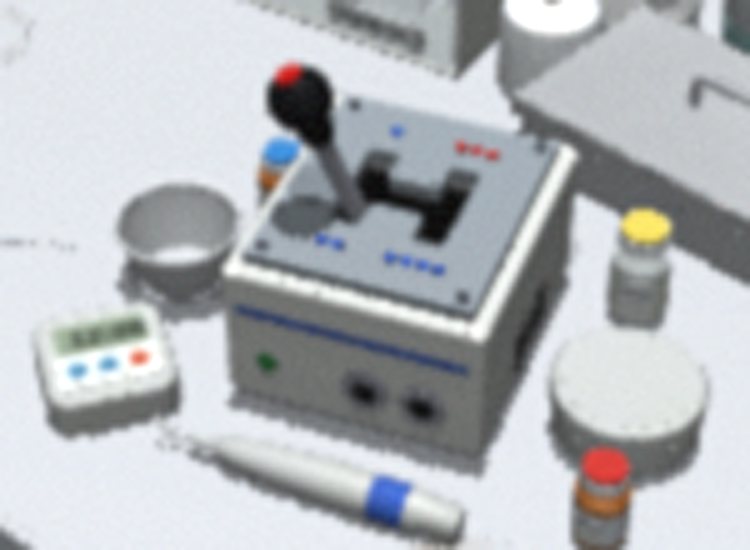

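View pics/c2.png

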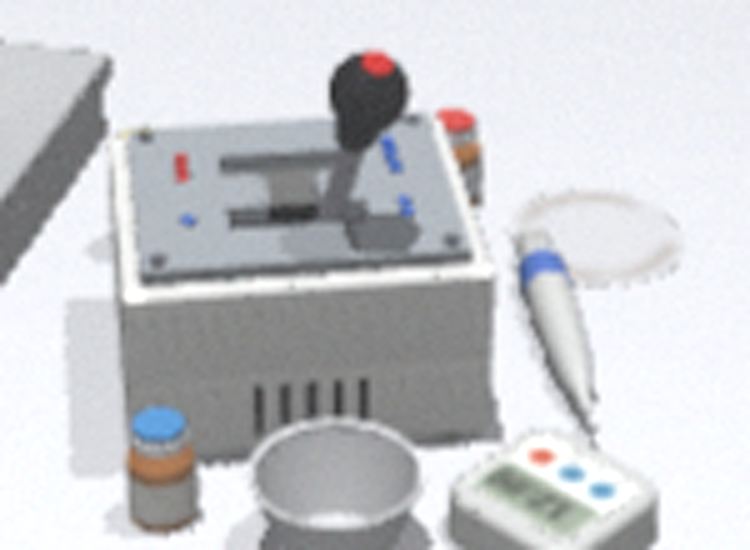

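The enlarged crops show the lever in the left lane, near slot 2. Knob is at crop pixels (300,97) in the scene view and (369,98) in the side view. The four plate screws are visible in both, so I'll triangulate those and the knob.

```bash
cat > h.py <<'E'
import numpy as np,cv2
from plant import camera_model
def ray(n,u,v):
    m=camera_model(n);R=m['view'][:3,:3];t=m['view'][:3,3]
    d=R.T@np.linalg.inv(m['intrinsics'])@[u,v,1];return -R.T@t,d/np.linalg.norm(d)
def plane(n,uv,z):
    c,d=ray(n,*uv);return c+d*(z-c[2])/d[2]
def tri(uv1,uv2):
    a,d=ray("scene",*uv1);b,e=ray("side",*uv2)
    s=np.linalg.lstsq(np.c_[d,-e],b-a,rcond=None)[0];p,q=a+d*s[0],b+e*s[1]
    return (p+q)/2,np.linalg.norm(p-q)
E
python3 - <<'E'
from h import *
A=lambda x,y:(190+x/5-.4,150+y/5-.4);B=lambda x,y:(170+x/5-.4,160+y/5-.4)
np.set_printoptions(precision=4,suppress=True)
P={}
for n,a,b in[("NL",(262,245),(452,240)),("FL",(355,103),(157,261)),("FR",(540,147),(146,135)),("NR",(463,297),(412,120)),("knob",(300,97),(369,98)),("red3",(478,151),(182,167))]:
    p,e=tri(A(*a),B(*b));P[n]=(plane("scene",A(*a),.085)+plane("side",B(*b),.085))/2
    print(n,p,e,plane("scene",A(*a),.085)[:2],plane("side",B(*b),.085)[:2])
    if n=="knob":k=p
c=sum(P[i] for i in("NL","FL","FR","NR"))/4
x=P["FL"]+P["FR"]-P["NL"]-P["NR"];y=P["NL"]+P["FL"]-P["NR"]-P["FR"]
yaw=np.arctan2(x[1],x[0]);print(c,yaw,np.arctan2(-y[0],y[1]),np.linalg.norm(x)/2,np.linalg.norm(y)/2)
w=k-c;cs,sn=np.cos(yaw),np.sin(yaw)
print("knob unit",cs*w[0]+sn*w[1],-sn*w[0]+cs*w[1],k[2])
# clearance map from scene blobs
for n,uv,z in[("vial1top",(282,152),.042),("vial3top",(647,225),.054),("cup rim",(178,222),.036),("pot",(630,375),.03),("vial2",(606,466),.042)]:
    print(n,plane("scene",A(*uv),z))
E
```

```text
NL [ 0.4811 -0.1012  0.085 ] 5.172267693192622e-05 [ 0.4811 -0.1012] [ 0.4812 -0.1012]
FL [ 0.5886 -0.0734  0.0848] 0.0002847314721583879 [ 0.5886 -0.0736] [ 0.5884 -0.0729]
FR [ 0.611  -0.1646  0.0855] 0.0001364063358893087 [ 0.6114 -0.1643] [ 0.6113 -0.1655]
NR [ 0.5054 -0.1921  0.0847] 0.00021514424013165118 [ 0.5049 -0.1923] [ 0.5054 -0.1917]
knob [ 0.5135 -0.0991  0.1455] 0.0017854128287162758 [ 0.5769 -0.049 ] [ 0.5252 -0.2082]
red3 [ 0.5921 -0.1423  0.0849] 0.0001312847110161609 [ 0.5921 -0.1423] [ 0.592 -0.142]
[ 0.5465 -0.1328  0.085 ] 0.2523127764187647 0.25164812581137624 0.11024451750662778 0.09421322671808598
knob unit -0.023591425223089643 0.04094756665831544 0.14549785426040557
vial1top [ 0.5796 -0.034   0.042 ]
vial3top [ 0.6245 -0.2171  0.054 ]
cup rim [ 0.5128 -0.0213  0.036 ]
pot [ 0.5557 -0.25    0.03  ]
vial2 [ 0.4925 -0.274   0.042 ]
```

Triangulation agrees with the given sizes: plate screws at z≈0.085, knob at z≈0.1455. The unit is at (0.5465, -0.1328) with yaw 0.252. The knob is at unit (-24, +41) mm. Next I close the hand and move in high, to the near side of the knob.

```bash
python3 -m inch '-1 0 0 0 0 0 -0.03;-1 0.023 -0.021 0 0 0 0;-1 0.023 -0.021 0 0 0 0;-1 0.023 -0.021 0 0 0 0;-1 0.023 -0.021 0 0 0 0;-1 0.023 -0.021 0 0 0 0;-1 0.023 -0.021 0 0 0 0;-1 0.023 -0.021 0 0 0 0;-1 0.023 -0.021 0 0 0 0;-1 0.023 -0.021 0 0 0 0;-1 0.023 -0.021 0 0 0 0;-1 0.023 -0.021 0 0 0 0;-1 0.023 -0.021 0 0 0 0;-1 0.023 -0.021 0 0 0 0;-1 0.023 -0.021 0 0 0 0;-1 0.023 -0.021 0 0 0 0;-1 0.023 -0.021 0 0 0 0;-1 0.023 -0.021 0 0 0 0;-1 0.023 -0.021 0 0 0 0;-1 0 0 0 0 0 0' 5
cat > s.py <<'E'
from h import *
from plant import get_state,snapshot
from scipy.spatial.transform import Rotation as Ro
np.set_printoptions(precision=4,suppress=True)
s=get_state();Rm=Ro.from_quat(s['eef_rot']).as_matrix();w=s['tool_pos']-np.array([.5465,-.1328,0]);c,n=np.cos(.252),np.sin(.252)
print("t",s['clock'],"unit tcp mm",1e3*np.array([c*w[0]+n*w[1],-n*w[0]+c*w[1],w[2]]),"yaw err",np.arctan2(Rm[1,0],Rm[0,0])-.252,"toolz",Rm[:,2],"F",s['contact_force'],"open",s['opening'])
E
python3 s.py
```

```text
clock: 1.77
tool_pos: [0.4486, -0.1336, 0.25]
eef_rot: [0.991, 0.132, 0.002, -0.001]
contact_force: [0.6, -0.6, 0.5]
opening: 0.009
finger_force: 0.0
t 1.7667 unit tcp mm [-95.0055  23.6731 249.9529] yaw err 0.012541155285817895 toolz [ 0.0043  0.0034 -1.    ] F [ 0.5536 -0.5716  0.4755] open 0.008667252613385029
```

```bash
python3 -m inch '-1 0.01 -0.0085 0 0 0 0.012;-1 0.01 -0.0085 0 0 0 0;-1 0 0 0.022 0 0 0;-1 0 0 0.022 0 0 0;-1 0 0 0.022 0 0 0;-1 0 0 0.022 0 0 0;-1 0 0 0.021 0 0 0;-1 0 0 0 0 0 0;-1 0 0 0 0 0 0' >/dev/null; python3 s.py; python3 - <<'E'
from plant import *
import cv2,numpy as np
f=lambda i:cv2.convertScaleAbs(cv2.resize(i[:,:,::-1],(400,400),interpolation=cv2.INTER_CUBIC),alpha=1.3,beta=10)
a=snapshot("scene")[0][110:260,190:340];b=snapshot("side")[0][120:270,170:320]
cv2.imwrite("pics/d1.png",np.hstack([f(a),f(b)]))
E
```

```text
t 2.5167 unit tcp mm [-81.3601  35.4133 140.2283] yaw err -0.010518316251550502 toolz [-0.0025  0.0002 -1.    ] F [ 0.915  -0.6456  0.6522] open 0.006200983740307717
```

View pics/d1.png

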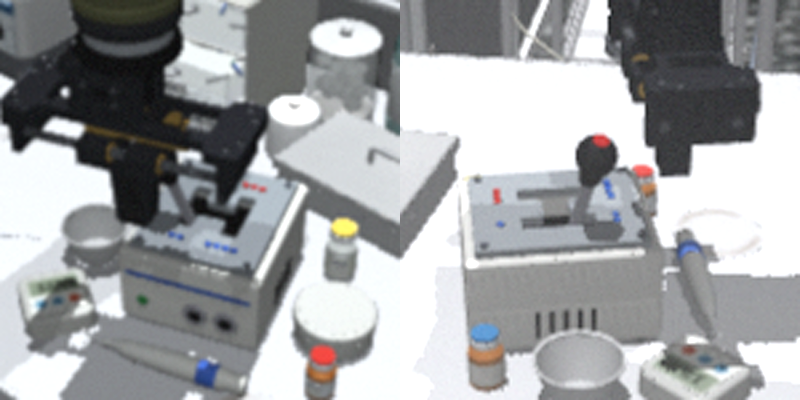

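The fingers are closed on the near side of the knob at its height, with the finger in the side view at (673,155) and the knob at (597,155). Next I push forward in small steps.

```bash
python3 -m inch '-1 0.007 -0.003 0 0 0 -0.01;-1 0.007 -0.003 0 0 0 0;-1 0.007 0 0 0 0 0;-1 0.005 0 0 0 0 0;-1 0.005 0 0 0 0 0;-1 0.005 0 0 0 0 0;-1 0.005 0 0 0 0 0;-1 0.005 0 0 0 0 0;-1 0.005 0 0 0 0 0;-1 0 0 0 0 0 0;-1 0 0 0 0 0 0' >/dev/null; python3 s.py
cat > k.py <<'E'
from h import *
from plant import snapshot
import cv2
np.set_printoptions(precision=1,suppress=True)
# red cap on top of the knob, ~14 mm above its centre along the stick
uv={};o=[]
for n,(y0,x0) in dict(scene=((110,190)),side=((120,170))).items():
    p=snapshot(n)[0][y0:y0+150,x0:x0+150];o.append(cv2.convertScaleAbs(cv2.resize(p[:,:,::-1],(400,400),interpolation=cv2.INTER_CUBIC),alpha=1.3,beta=10))
    q=p.astype(int);m=((q[...,0]>110)&(q[...,0]>2*q[...,1])&(q[...,0]>2*q[...,2])).astype(np.uint8)
    N,l,st,ce=cv2.connectedComponentsWithStats(m)
    uv[n]=[(ce[i][0]+x0,ce[i][1]+y0,st[i][4]) for i in range(1,N) if st[i][4]>3]
    print(n,[tuple(round(float(v),1) for v in t) for t in uv[n]])
c,s=np.cos(.252),np.sin(.252)
for a in uv['scene']:
  for b in uv['side']:
    p,e=tri(a[:2],b[:2])
    if e<.004 and .14<p[2]<.18:
        w=(p-[.5465,-.1328,.015])*1e3;u=np.array([c*w[0]+s*w[1],-s*w[0]+c*w[1],w[2]])
        print("cap unit",u,"knob est",u*140/np.linalg.norm(u),"len",np.linalg.norm(u),"gap",e*1e3)
import sys
if len(sys.argv)>1: cv2.imwrite(sys.argv[1],np.hstack(o))
E
python3 k.py pics/e1.png
```

```text
t 3.5333 unit tcp mm [-28.9825  41.1837 140.6586] yaw err -0.000995462148069448 toolz [ 0.0008 -0.     -1.    ] F [-0.7214  0.0704  1.0464] open 0.005891305458878788
scene [(310.9, 242.8, 52.0)]
side [(229.5, 172.0, 6.0), (260.8, 183.7, 18.0), (205.7, 192.9, 7.0)]
```

```bash
python3 - <<'E'
from h import *
c,s=np.cos(.252),np.sin(.252)
for n,uv in(("before",(245,172.2)),("now",(229.5,172))):
    p=plane("side",uv,.161);w=(p-[.5465,-.1328,.015])*1e3;print(n,c*w[0]+s*w[1],-s*w[0]+c*w[1])
E
```

```text
before -26.5363029977605 44.67341747835684
now 1.0578446361229688 40.48238793703561
```

View pics/e1.png

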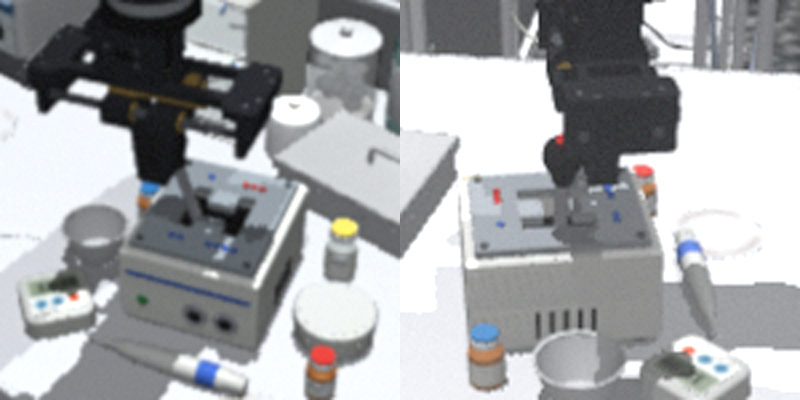

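The side view shows the knob pushed forward to about x = -2 mm, at crop (563,155), in line with the crossway. I'll nudge 2 mm more, back off, and go round to the left side.

```bash
python3 -m inch '-1 0.002 0 0 0 0 0;-1 0 0 0 0 0 0;-1 -0.015 0 0 0 0 0;-1 -0.02 0 0 0 0 0;-1 0 -0.018 0 0 0 0;-1 0 -0.018 0 0 0 0;-1 0 -0.018 0 0 0 0;-1 0.017 0 0 0 0 0;-1 0.017 0 0 0 0 0;-1 0 0 0 0 0 0;-1 0 0 0 0 0 0' >/dev/null; python3 s.py;python3 k.py
```

```text
t 4.55 unit tcp mm [-28.1429  95.2848 140.6777] yaw err -0.0006808087416291242 toolz [ 0.0006 -0.     -1.    ] F [-0.4409 -0.0033 -0.0932] open 0.01091295838103986
scene [(310.9, 242.9, 53.0)]
side [(229.4, 172.0, 9.0), (205.8, 192.8, 6.0)]
```

```bash
python3 -m inch '-1 0.014 0 0 0 0 0;-1 0.014 0 0 0 0 0;-1 0 0.008 0 0 0 0;-1 0 0.008 0 0 0 0;-1 0 0.008 0 0 0 0;-1 0 0.008 0 0 0 0;-1 0 0.008 0 0 0 0;-1 0 0.008 0 0 0 0;-1 0 0.008 0 0 0 0;-1 0 0.008 0 0 0 0;-1 0 0.008 0 0 0 0;-1 0 0.008 0 0 0 0;-1 0 0.008 0 0 0 0;-1 0 0 0 0 0 0;-1 0 0 0 0 0 0' >/dev/null; python3 s.py;python3 k.py pics/f1.png
```

```text
t 5.9 unit tcp mm [ -0.7437   6.3689 140.6153] yaw err -0.0023923524084234205 toolz [ 0.0001 -0.0004 -1.    ] F [-1.2051  0.6984  1.226 ] open 0.007944715088335405
scene [(310.9, 242.9, 53.0)]
side [(260.8, 183.7, 18.0), (205.8, 192.8, 6.0)]
```

View pics/f1.png

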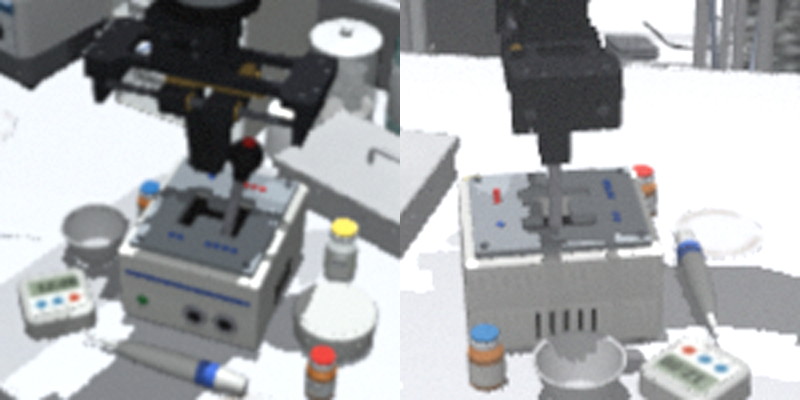

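The knob is crossing well, at crop (244,155) in the scene view, and the stick is now near the right lane. About 12 mm remain.

```bash
python3 -m inch '-1 0 0.004 0 0 0 0.002;-1 0 0.004 0 0 0 0;-1 0 0.003 0 0 0 0;-1 0 0 0 0 0 0;-1 0 0 0 0 0 0' >/dev/null; python3 s.py;python3 k.py
```

```text
t 6.4167 unit tcp mm [ -0.6593  -4.2015 140.7225] yaw err -0.0036548172957673597 toolz [ 0.0001 -0.0003 -1.    ] F [0.4244 0.4986 0.4499] open 0.008601412816209849
scene [(310.9, 242.9, 53.0)]
side [(260.8, 183.7, 18.0), (205.8, 193.2, 5.0)]
```

```bash
python3 -m inch '-1 0 0.002 0 0 0 0;-1 0 0.0015 0 0 0 -0.003;-1 0 0 0 0 0 0;-1 0 0 0 0 0 0' >/dev/null; python3 s.py; python3 - <<'E'
from plant import snapshot
p=snapshot("scene")[0][150:200,260:310].astype(int)
import numpy as np
m=(p[...,0]>60)&(p[...,0]>1.8*p[...,1]);y,x=np.nonzero(m);print(list(zip(x+260,y+150)))
E
```

```text
t 6.85 unit tcp mm [ -0.6298  -7.4086 140.6974] yaw err -0.00033218456768552285 toolz [ 0.     -0.0001 -1.    ] F [-0.1997  0.7327  0.3069] open 0.005373709512735687
[(np.int64(287), np.int64(164)), (np.int64(288), np.int64(164)), (np.int64(289), np.int64(164)), (np.int64(290), np.int64(164)), (np.int64(288), np.int64(165)), (np.int64(289), np.int64(165)), (np.int64(290), np.int64(165)), (np.int64(291), np.int64(165)), (np.int64(289), np.int64(166)), (np.int64(290), np.int64(166)), (np.int64(288), np.int64(180)), (np.int64(288), np.int64(181))]
```

```bash
python3 -m inch '-1 0 -0.011 0 0 0 0;-1 0 -0.013 0 0 0 0;-1 -0.02 0 0 0 0 0;-1 -0.02 0 0 0 0 0;-1 -0.02 0 0 0 0 0;-1 0 0.018 0 0 0 0;-1 0 0.018 0 0 0 0;-1 0 0.018 0 0 0 0;-1 0 0 0 0 0 0;-1 0 0 0 0 0 0' >/dev/null; python3 s.py;python3 k.py pics/g1.png
```

```text
t 7.7333 unit tcp mm [-60.5699 -36.5031 140.7104] yaw err -0.0006050289816571519 toolz [-0.      0.0004 -1.    ] F [-0.4786  0.6108 -0.1111] open 0.005650745170288174
scene []
side [(206.0, 193.0, 5.0)]
```

View pics/g1.png

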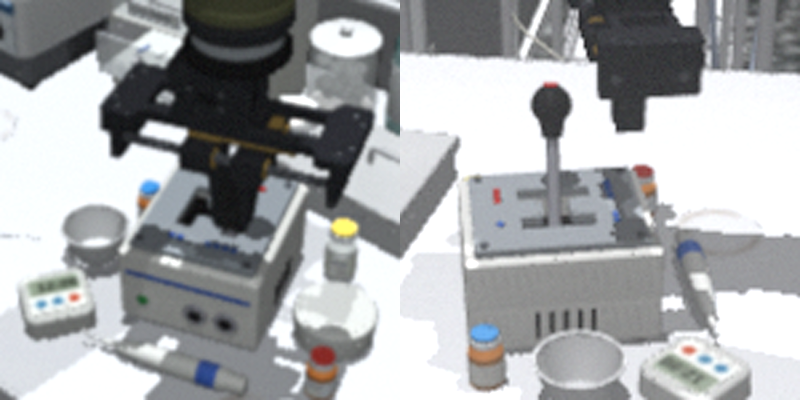

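```bash
python3 - <<'E'
from h import *
c,s=np.cos(.252),np.sin(.252)
for z in(.145,.149,.153):
    p=plane("side",(226.3,158.7),z);w=(p-[.5465,-.1328,.015])*1e3;x,y=c*w[0]+s*w[1],-s*w[0]+c*w[1];print(z,x,y,"len",np.hypot(np.hypot(x,y),w[2]))
E
```

```text
0.145 -2.06905672107019 -46.933696050617215 len 138.22826346549655
0.149 -1.2675493387029224 -38.791595779664576 len 139.50768647088566
0.153 -0.4660419563357605 -30.6494955087119 len 141.36339260941503
```

The side view shows the knob at crop (551,104), which is about (-1, -39) mm in the unit's frame, so it lies in the right lane. Now I push forward.

```bash
python3 -m inch '-1 0.01 0.0025 0 0 0 0;-1 0.01 0 0 0 0 0;-1 0.006 0 0 0 0 0;-1 0.006 0 0 0 0 0;-1 0.006 0 0 0 0 0;-1 0.006 0 0 0 0 0;-1 0.006 0 0 0 0 0;-1 0.006 0 0 0 0 0;-1 0.006 0 0 0 0 0;-1 0.006 0 0 0 0 0;-1 0.005 0 0 0 0 0;-1 0 0 0 0 0 0;-1 0 0 0 0 0 0' >/dev/null; python3 s.py
```

```text
t 8.9167 unit tcp mm [ 12.9773 -39.9779 140.7989] yaw err -3.845787854001026e-05 toolz [ 0.001  -0.0002 -1.    ] F [-0.9959 -0.8774  0.481 ] open 0.005418015235749179
```

```bash
for i in 1; do python3 -m inch '-1 0.0015 0 0 0 0 0;-1 0.0015 0 0 0 0 0;-1 0 0 0 0 0 0;-1 0 0 0 0 0 0' >/dev/null; python3 s.py; done; python3 -m inch '-1 0.0015 0 0 0 0 0;-1 0 0 0 0 0 0;-1 0 0 0 0 0 0' >/dev/null; python3 s.py
```

```text
t 9.25 unit tcp mm [ 14.6296 -40.1573 140.6594] yaw err -0.0007399457792989228 toolz [-0.0011 -0.0005 -1.    ] F [-1.9221  0.0846  1.0356] open 0.003766739271185182
t 9.5 unit tcp mm [ 15.4959 -40.1386 140.5085] yaw err -0.0008592837737307901 toolz [-0.0025 -0.0007 -1.    ] F [-3.7286 -2.565   0.8964] open 0.005434780295767976
```

```bash
python3 -m inch '-1 0.0015 0 0 0 0 0;-1 0 0 0 0 0 0;-1 0 0 0 0 0 0' >/dev/null; python3 s.py; python3 -m inch '-1 0.0015 0 0 0 0 0;-1 0 0 0 0 0 0;-1 0 0 0 0 0 0' >/dev/null; python3 s.py
```

```text
t 9.75 unit tcp mm [ 15.9831 -40.1508 140.3512] yaw err -0.0010423822270695937 toolz [-0.0045 -0.0009 -1.    ] F [-6.0128 -2.6477  1.317 ] open 0.005436304817694462
t 10.0 unit tcp mm [ 16.3369 -40.2395 140.2555] yaw err -0.0014619673981667303 toolz [-0.0067 -0.0012 -1.    ] F [-9.0649 -3.1645  3.453 ] open 0.005489502478355745
```

The force rises steeply over 0.4 mm at x ≈ 16, the predicted end stop, so the lever is home. I'll back straight out, raise the hand, and check.

```bash
python3 -m inch '-1 -0.015 0 0 0 0 0;-1 -0.025 0 0 0 0 0;-1 -0.025 0 0 0 0 0;-1 -0.025 0 0 0 0 0;-1 -0.02 0 -0.02 0 0 0;-1 -0.01 0.03 -0.03 0 0 0;-1 -0.01 0.03 -0.03 0 0 0;-1 -0.01 0.035 -0.02 0 0 0;-1 -0.01 0.035 0 0 0 0;-1 -0.01 0.035 0 0 0 0;-1 -0.01 0.035 0 0 0 0;-1 -0.01 0.035 0 0 0 0;-1 -0.01 0.035 0 0 0 0;-1 0 0 0 0 0 0;-1 0 0 0 0 0 0' >/dev/null; python3 s.py;python3 k.py pics/h1.png
```

```text
t 11.25 unit tcp mm [-169.6989 -309.6645  237.9979] yaw err -0.003998155564259559 toolz [ 0.0027 -0.0019 -1.    ] F [ 0.6301  0.9016 -0.4919] open 0.005921969262530639
scene [(294.6, 155.4, 5.0), (310.7, 242.6, 47.0)]
side [(261.1, 183.8, 15.0), (205.7, 193.2, 6.0)]
```

View pics/h1.png

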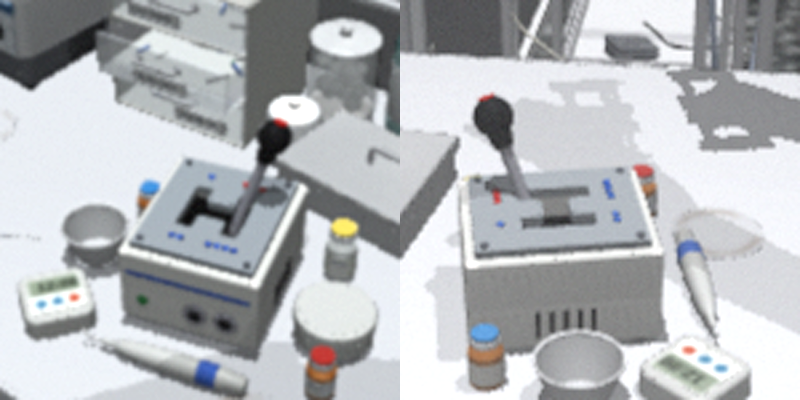

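The lever now leans into the far right slot, with the knob at crop (275,140) in the scene view and (493,115) in the side view. The other items look unmoved. I'll check the numbers, then hand in.

```bash
python3 - <<'E'
from h import *
p,e=tri((292.8,162.3),(204.7,162.9))
c,s=np.cos(.252),np.sin(.252);w=(p-[.5465,-.1328,0])*1e3;print(c*w[0]+s*w[1],-s*w[0]+c*w[1],w[2],e)
E
```

```text
40.62207552490109 -37.764548640034036 142.00394686176514 0.0020598746006142564
```

The knob measures (40.6, -37.8, 142) mm against the home point (40, -38, 144).

```bash
python3 -c "from plant import r; print(r.finish_job())"
```

```text
the job is handed in; nothing more can be done
None
```

The lever was pushed with closed fingers across the gate and forward into slot 3, where the knob measured within about 2 mm of its home point; the surrounding items looked unmoved, the hand was clear, and I handed the job in after about 11 s of robot time.

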